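# Slide the clipboard out from under the cartons

### The job

The blue clipboard is stuck under two small stacked cartons. Take it by its upright metal clip and slide it flat along the bench, straight away from the cartons under the grey steel stop, until the whole board is out past the stop; then let go and leave it lying flat on the bench. The cartons must settle behind the stop, still stacked one on the other and not toppled or carried along.

Things in the scene. Friction and masses are not known exactly. Their poses are not given: they have to be found in the camera images.
- blue_clipboard_clip (a point): Middle of the blue clipboard's upright steel clip plate: 12 mm thick (x), 44 wide (y), from 8 to 41 mm above the bench; this point is at 26 mm. Its foot plate is 26x62, top at 8 mm. Board 205 (x) x 100 (y) x 5 mm, 160 g; its middle is 83 mm from here along +x. x points from the clip to the end under the cartons, z up. The green clipboard under a tape roll is a bystander.
- lower_carton_center (a point): Centre of the lower brown carton, 71 (x) x 125 (y) x 36 mm, about 120 g, resting flat on the blue board close behind the stop; z up. When the board is gone it drops 5 mm to the bench.
- upper_carton_center (a point): Centre of the upper brown carton, 68 (x) x 96 (y) x 31 mm, about 120 g, loose on top of the lower one; z up.
- stop: Grey steel bridge screwed to the bench; origin on the bench under its crossbar's middle. Bar along y, 8 mm thick (x), 14 to 44 mm above the bench; posts at y = +-78 mm. Cartons at +x, up to 20 mm from the bar, which holds them back; the board runs under it, clip on the -x side about 95 mm off. -x is the way to pull, z up. The board is out after a pull of 90 to 105 mm; 120 mm is safe.

How it is judged:
By the outcome, as a careful person would: the job done as asked, in the order asked, and still so for the second after the job is handed in, with the robot touching nothing.
It also fails if it takes over 35 s, if anything falls off the work surface, if the arm or the gripper's body presses on something with over 40 N, if the wrist force passes 120 N, or if a joint passes its speed limit or range.

### The arm

A 6-joint arm with a two-finger parallel gripper is mounted at the origin on a cart in front of the work surface, level with it; the furniture and walls round the work are solid. World frame = base frame: x ahead of the robot, y to its left, z up, the work surface at z = 0. Lengths are in m, angles in rad, forces in N, time in s.
With the tool pointing down it reaches from about 0.225 to 0.725 m from the base axis. Payload 3.1 kg.
Tool frame: the origin (TCP) lies where the fingers leave the gripper's body, on its centre line; the fingertips stand 73 mm ahead of it and the grasp point (between the pads) lies 54 mm ahead of it; z points along the fingers, y is the direction in which the jaws open and shut (so a half turn about z gives the same grasp; the last joint's range is limited). The gripper opens to 85 mm and grips with 20 to 120 N. Pads are 22 mm wide; open, the fingers measure 114 mm over their backs; the gripper's body (76 mm by 85 mm) begins 54 mm behind the grasp point. The pads swing forward as they close: fully open they stand 13 mm farther back than shut.
Start: joints at [-1.328, 0.048, 0.099, 1.622, 0, 1.443], TCP at [0.19, -0.489, 0.304] pointing down, gripper open.
Joint ranges: [-2.91, 2.91], [-0.99, 1.94], [-1.21, 1.42], [-2.12, 2.29], [-1.49, 1.47], [-3.14, 3.14]. Speed limits (rad/s): [2.79, 2.79, 3.14, 3.14, 3.14, 3.14].

### API

Orientations are given as a unit quaternion [w, x, y, z].
In Python, from station import monitor, eyes, manip gives the robot as it stands.
- The arm moves only by the shell command python3 -m jog 'ROWS' [FORCE]. ROWS is JSON, a list of rows, each a list of 5 numbers: the shift along the tool's x, y, z in m, then the turn about the tool's z in rad, then the finger opening in m, from 0 to 0.0854. In form: [[dx, dy, dz, roll, fingers], ...]. A call has 1 to 12 rows; each row is the pose to reach, as a shift and turn from the pose measured when the call began, along the tool's axes at that moment; what a row does not reach only later rows make up. A row lasts 1/10 s, in which the tool goes at most 50 mm and 8.59 degrees, less where a joint would pass 70% of its speed; a pose out of reach is approached as far as the arm can. A call with a gripper value outside its range is refused whole. The fingers move at their own pace and stop on an object; FORCE is the grip in N (left out, the last holds). Time passes only in rows, so rows that repeat a pose let the fingers close. It gives the time, the measured TCP pose, the force and the opening at its end, in the units of the state.
- monitor.observe(): the state, without advancing time (a new reading comes with each control period).
- eyes.capture(name): name is "side" or "top" or "wrist"; returns the picture (384x512x3 uint8, red, green, blue); there is no depth.
- eyes.camera_model(name): a dict with "camera_matrix" (3x3 intrinsics, pixels), "k1" (the pictures are not rectified: a ray, as slopes to the right and down, at radius r is drawn at 1 + k1 r^2 times it, then the intrinsics apply), "xyz" and "rotation" of the camera in the world. Camera axes: x right, y up, looking along -z (the intrinsics and any distortion apply to the point x, -y, -z); pixel columns grow to the right and rows downward; lengths in m; the calibration is good to about 2 mm. A picture is of the moment at which its call begins: read the wrist's pose just before it. camera_model takes no time and is no camera call; for the wrist camera it gives the pose at the moment of the call.
- manip.finish_job(): hands the job in, once; it reports no verdict.
The state is a dict: "time": time; "qpos": joint angles; "qd": joint speeds; "joint_torque": joint torques, N m; "tool_pos": TCP position; "eef_rot": TCP orientation; "wrist_force": force on the tool from outside, world axes, zero at the start; "moment": the same for the moment, N m; "grip_width": finger opening in m.
Only numpy, scipy, OpenCV 4.12 (cv2) and the standard library are available. Lean on these libraries where they do the work, as an engineer would, in place of code of your own. Each camera call takes 0.05 s, during which the arm holds its last target.

## Working session

There is one attempt and no reset: what is moved stays moved. The work goes in short steps, Python scripts to look and compute and a shell command to move; the robot and the scene stay as the last step left them, time stands still between calls to the robot, and variables do not carry over. Pictures are saved under pics/ and viewed, and the job is handed in when it is done.

```bash
ls; mkdir -p pics; python3 - <<'E'
from station import monitor, eyes, manip
import cv2
s=monitor.observe()
for k,v in s.items(): print(k,v)
for n in ["side","top"]:
    im=eyes.capture(n); cv2.imwrite(f"pics/{n}0.png",im[:,:,::-1])
    print(n,eyes.camera_model(n))
E
```

```text
pics
time 0.0
qpos [-1.32782051e+00  4.87695463e-02  9.75803038e-02  1.62197437e+00
  2.60373525e-05  1.44297194e+00]
qd [-7.72842229e-04  4.62086040e-04  1.02925521e-03  6.76807497e-05
 -4.38720090e-04  7.33076106e-04]
joint_torque [-5.76087059e-04 -3.38781631e+01  3.20015359e+01  2.04349961e-02
 -4.88000023e-05  3.93099143e-06]
tool_pos [ 0.19011671 -0.48890203  0.30269837]
eef_rot [-1.18243229e-03  9.82861889e-01  1.84339651e-01 -5.51144333e-05]
wrist_force [-0.18083562  0.87579367  0.62387496]
moment [ 0.02110721  0.01649416 -0.02531602]
grip_width 0.08568285155396527
side {'camera_matrix': array([[400.21651485,   0.        , 255.55076972],
       [  0.        , 400.21651485, 186.86527003],
       [  0.        ,   0.        ,   1.        ]]), 'k1': -0.050495082143106405, 'xyz': array([0.12279309, 0.86916335, 0.50932345]), 'rotation': array([-0.23817926, -0.14987797,  0.4743715 ,  0.83413363])}
top {'camera_matrix': array([[403.81120127,   0.        , 256.11825786],
       [  0.        , 403.81120127, 187.61711834],
       [  0.        ,   0.        ,   1.        ]]), 'k1': -0.08252963650972224, 'xyz': array([0.4746284, 0.2420027, 0.9316568]), 'rotation': array([ 0.71702643,  0.02207738, -0.01980215, -0.69641479])}
```

View pics/side0.png

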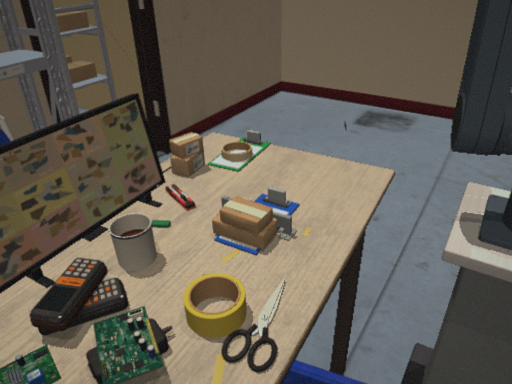

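View pics/top0.png

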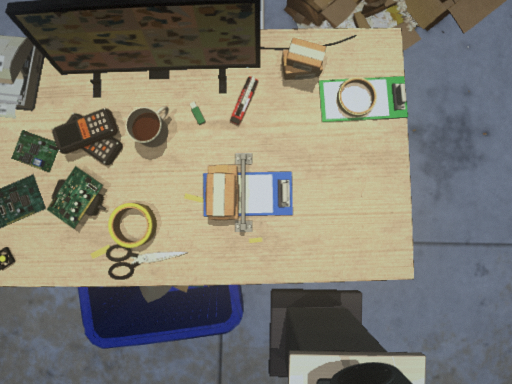

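The side view has the blue clipboard around (270,205), with the cartons at (245,222). In the top view, the clip is at about (285,193), the stop bar at x≈243 and the cartons at (221,192). The pull runs to the image right. Next I'll zoom in.

```bash
cat > h.py <<'E'
import numpy as np, cv2
from station import monitor, eyes, manip
from scipy.spatial.transform import Rotation as R
def rot(q): return R.from_quat([q[1],q[2],q[3],q[0]])
def ray(cm,u,v):
    K=cm['camera_matrix']; d=np.array([(u-K[0,2])/K[0,0],(v-K[1,2])/K[1,1]]); s=d.copy()
    for _ in range(20): s=d/(1+cm['k1']*(s@s))
    r=cm['rotation']; r=np.array(r)
    m=rot(r) if r.size==4 else R.from_matrix(r)
    return np.array(cm['xyz']), m.apply([s[0],-s[1],-1.])
def onz(cm,u,v,z):
    o,d=ray(cm,u,v); return o+d*(z-o[2])/d[2]
def proj(cm,p):
    K=cm['camera_matrix']; c=rot(cm['rotation']).inv().apply(np.array(p)-cm['xyz'])
    s=np.array([c[0]/-c[2],-c[1]/-c[2]]); s=s*(1+cm['k1']*(s@s)); return K[0,0]*s[0]+K[0,2],K[1,1]*s[1]+K[1,2]
def crop(im,x0,y0,x1,y1,f,name):
    c=cv2.resize(im[y0:y1,x0:x1,::-1],None,fx=f,fy=f,interpolation=cv2.INTER_CUBIC); cv2.imwrite(name,c)
E
python3 - <<'E'
from h import *
t=cv2.imread('pics/top0.png')[:,:,::-1]; s=cv2.imread('pics/side0.png')[:,:,::-1]
crop(t,190,140,310,240,6,'pics/topc.png'); crop(s,190,170,320,265,6,'pics/sidec.png')
hsv=cv2.cvtColor(np.ascontiguousarray(t),cv2.COLOR_RGB2HSV)
m=cv2.inRange(hsv,(105,120,80),(125,255,255)); m[:140]=0; m[240:]=0; m[:,:190]=0; m[:,310:]=0
v,u=np.nonzero(m); print(u.min(),u.max(),v.min(),v.max())
b=cv2.boxPoints(cv2.minAreaRect(np.c_[u,v].astype(np.float32))); print(b)
cm=eyes.camera_model('top')
for p in b: print(onz(cm,*p,0.005))
E
```

```text
204 291 172 215
[[203.50911 172.78479]
 [290.82288 171.7695 ]
 [291.3139  213.99634]
 [204.00012 215.01163]]
[0.56028163 0.36816579 0.005     ]
[0.56844581 0.16688382 0.005     ]
[0.47134645 0.16339476 0.005     ]
[0.46312042 0.3634745  0.005     ]
```

View pics/topc.png

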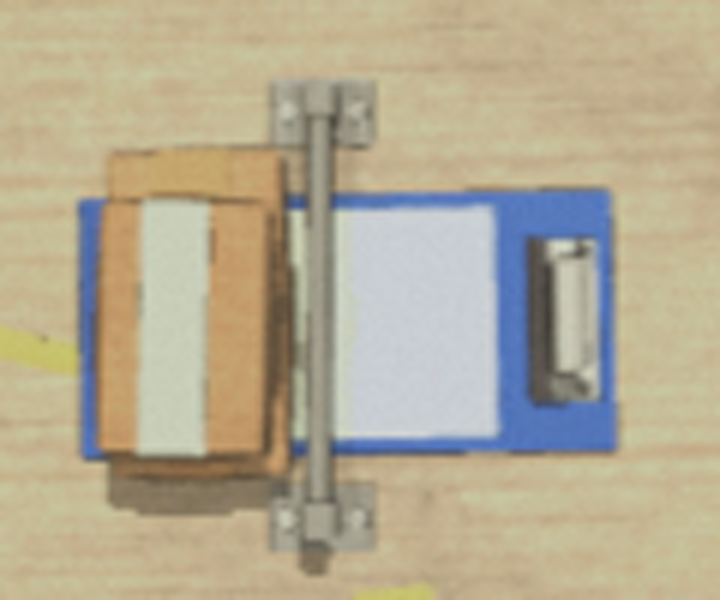

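View pics/sidec.png

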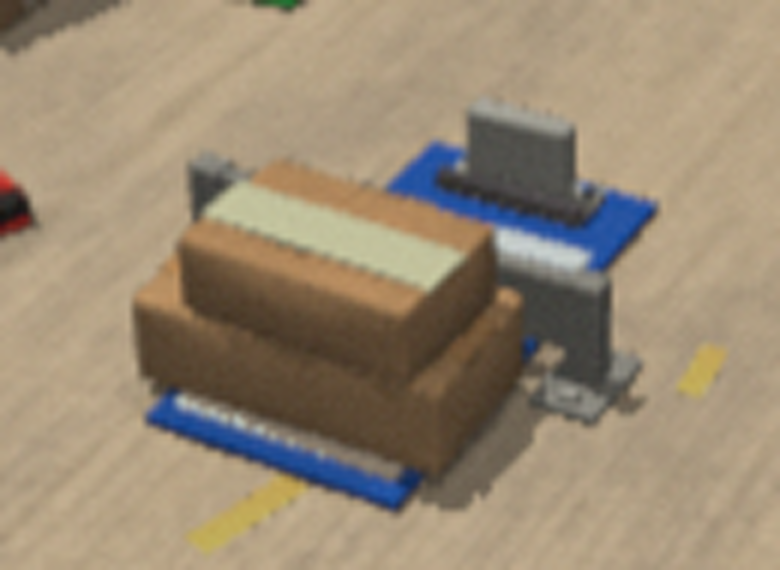

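```bash
python3 - <<'E'
from h import *
cs=eyes.camera_model('side'); ct=eyes.camera_model('top')
f=lambda c,x0,y0:((c[0]+.5)/6-.5+x0,(c[1]+.5)/6-.5+y0)
print('side clip top')
for c in [(470,107),(487,98),(577,122),(571,131),(524,114)]: print(onz(cs,*f(c,190,170),0.041).round(4))
print('top clip top')
for c in [(565,240),(597,240),(597,400),(565,400)]: print(onz(ct,*f(c,190,140),0.041).round(4))
print('top board')
for c in [(610,190),(616,450),(80,200),(86,459)]: print(onz(ct,*f(c,190,140),0.005).round(4))
print('side board')
for c in [(657,207),(435,143),(150,415),(402,508)]: print(onz(cs,*f(c,190,170),0.005 if c[1]<300 else 0.003).round(4))
print('bar ends top')
for c in [(308,112),(332,112),(307,505),(331,505)]: print(onz(ct,*f(c,190,140),0.044).round(4))
print('lower carton back edge / front, z .041')
for c in [(109,152),(283,150),(290,476)]: print(onz(ct,*f(c,190,140),0.041).round(4))
print('upper top')
for c in [(102,202),(265,200),(265,455),(97,455)]: print(onz(ct,*f(c,190,140),0.072).round(4))
s=monitor.observe(); r=rot(s['eef_rot']).as_matrix(); print(r.round(4))
E
```

```text
side clip top
[0.5382 0.1892 0.041 ]
[0.5361 0.18   0.041 ]
[0.4973 0.1783 0.041 ]
[0.496  0.1853 0.041 ]
[0.5176 0.1833 0.041 ]
top clip top
[0.547 0.185 0.041]
[0.5473 0.1732 0.041 ]
[0.4884 0.1718 0.041 ]
[0.488  0.1836 0.041 ]
top board
[0.5697 0.1659 0.005 ]
[0.4701 0.1612 0.005 ]
[0.5599 0.3695 0.005 ]
[0.4607 0.3636 0.005 ]
side board
[0.4685 0.1657 0.005 ]
[0.5675 0.1686 0.005 ]
[0.5588 0.3682 0.003 ]
[0.4581 0.365  0.003 ]
bar ends top
[0.5913 0.2812 0.044 ]
[0.5916 0.2723 0.044 ]
[0.4469 0.277  0.044 ]
[0.4472 0.2682 0.044 ]
lower carton back edge / front, z .041
[0.5748 0.3545 0.041 ]
[0.5773 0.2901 0.041 ]
[0.4573 0.2837 0.041 ]
upper top
[0.5533 0.3524 0.072 ]
[0.5556 0.2942 0.072 ]
[0.465  0.2913 0.072 ]
[0.4632 0.3509 0.072 ]
[[ 9.320e-01  3.624e-01 -5.000e-04]
 [ 3.624e-01 -9.320e-01  2.100e-03]
 [ 3.000e-04 -2.100e-03 -1.000e+00]]
```

The clip is at about (0.518, 0.183). The board axis is turned about -0.043 rad from +y, and the stop is at about (0.519, 0.275). Joint 6 only allows the half-turned grasp, so I'm turning that way on the way over.

```bash
python3 -m jog '[[0.01,-0.01,0,-0.07,0.085],[0.03,-0.03,0,-0.2,0.085],[0.055,-0.05,0.005,-0.34,0.085],[0.08,-0.075,0.01,-0.48,0.085],[0.105,-0.1,0.015,-0.62,0.085],[0.13,-0.12,0.02,-0.76,0.085],[0.155,-0.145,0.025,-0.9,0.085],[0.18,-0.17,0.03,-1.04,0.085],[0.205,-0.19,0.035,-1.18,0.085],[0.23,-0.215,0.04,-1.3,0.085],[0.255,-0.235,0.045,-1.38,0.085],[0.27,-0.25,0.05,-1.41,0.085]]' 40
python3 - <<'E'
from h import *
s=monitor.observe(); m=rot(s['eef_rot']).as_matrix(); print(s['time'],s['tool_pos'],s['qpos'],s['qd']); print(m.round(4))
d=np.array([0.5175,0.183,0.2])-s['tool_pos']; print(m.T@d)
print('roll to go', (R.from_matrix(m).inv()*R.from_matrix(np.array([[-1*np.cos(.043),-1*np.sin(.043),0],[-np.sin(.043),np.cos(.043),0],[0,0,-1]]).T)).as_rotvec())
E
```

```text
time: 1.3
tool_pos: [0.3516, -0.1561, 0.2528]
eef_rot: [-0.001, 0.628, 0.779, 0.001]
wrist_force: [0.2, 0.4, 0.3]
grip_width: 0.085
1.3 [ 0.35160679 -0.15609176  0.25279597] [-0.59387235 -0.32657985 -0.33705948  1.56253159  0.00199618  0.76313346] [ 0.52876015 -0.01989362 -0.11669514 -0.09360376 -0.01455703  0.25489169]
[[-2.122e-01  9.772e-01 -7.000e-04]
 [ 9.772e-01  2.122e-01  2.900e-03]
 [ 3.000e-03 -1.000e-04 -1.000e+00]]
[0.29601695 0.2340641  0.05365777]
roll to go [ 0.00201287 -0.00253872 -1.40000692]
```

```bash
python3 -m jog '[[0.02,0.016,0.005,-0.1,0.085],[0.05,0.04,0.01,-0.24,0.085],[0.08,0.063,0.015,-0.38,0.085],[0.11,0.087,0.02,-0.52,0.085],[0.14,0.111,0.025,-0.66,0.085],[0.17,0.134,0.03,-0.8,0.085],[0.2,0.158,0.035,-0.94,0.085],[0.23,0.182,0.04,-1.08,0.085],[0.26,0.206,0.045,-1.22,0.085],[0.28,0.221,0.05,-1.34,0.085],[0.292,0.231,0.053,-1.4,0.085],[0.296,0.234,0.054,-1.4,0.085]]'
python3 - <<'E'
from h import *
s=monitor.observe(); m=rot(s['eef_rot']).as_matrix(); print(s['time'],s['tool_pos'],s['qpos'],s['qd'].round(2) if hasattr(s['qd'],'round') else s['qd']); print(m.round(4))
im=eyes.capture('wrist'); cv2.imwrite('pics/w1.png',im[:,:,::-1]); print(eyes.camera_model('wrist'))
E
```

```text
time: 2.5
tool_pos: [0.5173, 0.1843, 0.1982]
eef_rot: [-0.001, -0.022, 1.0, 0.001]
wrist_force: [-0.0, 0.0, -0.9]
grip_width: 0.0854
2.5 [0.51725619 0.1842786  0.19822828] [ 0.21868303  0.11440092 -0.04014543  1.4184426   0.00318947  0.17388132] [ 0.05  0.06  0.07  0.01 -0.02  0.11]
[[-0.999  -0.0448 -0.0028]
 [-0.0448  0.999   0.0026]
 [ 0.0027  0.0028 -1.    ]]
{'camera_matrix': array([[272.29495781,   0.        , 255.94928498],
       [  0.        , 272.29495781, 193.17572839],
       [  0.        ,   0.        ,   1.        ]]), 'k1': -0.04229760510944097, 'xyz': array([0.45180038, 0.18112746, 0.26828902]), 'rotation': array([ 0.68643004, -0.08802262, -0.0938119 ,  0.71572701])}
```

View pics/w1.png

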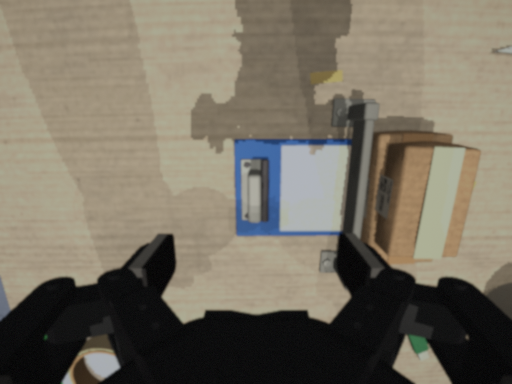

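The wrist view shows the clip at about (255,192), between the open fingers, with the stop bar at x≈365. I'll zoom in to refine the position.

```bash
python3 - <<'E'
from h import *
im=cv2.imread('pics/w1.png')[:,:,::-1]; crop(im,225,130,355,245,6,'pics/w1c.png')
E
```

```text
(no output)
```

View pics/w1c.png

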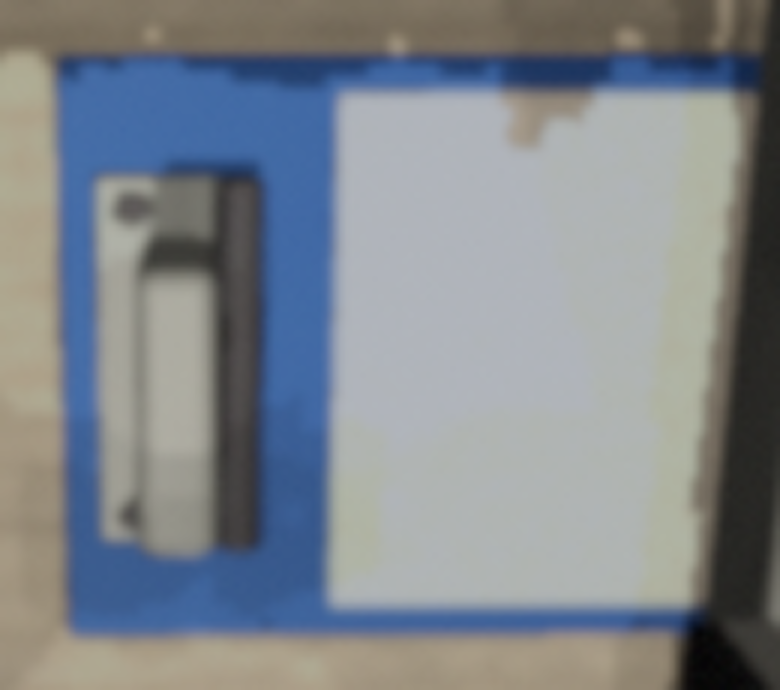

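```bash
python3 - <<'E'
from h import *
cm=eyes.camera_model('wrist')
f=lambda c:((c[0]+.5)/6-.5+225,(c[1]+.5)/6-.5+130)
for z,cs in [(0.041,[(142,268),(213,268),(213,555),(142,555)]),(0.008,[(95,177),(262,170),(260,547),(101,543)]),(0.005,[(58,58),(70,632),(755,60),(690,615)])]:
    P=np.array([onz(cm,*f(c),z) for c in cs]); print(P.round(4),P.mean(0))
s=monitor.observe(); m=rot(s['eef_rot']).as_matrix(); print(s['tool_pos'])
for g in [(0.518,0.1825,0.14),(0.518,0.1825,0.085)]: print(m.T@(np.array(g)-s['tool_pos']))
E
```

```text
[[0.4954 0.1771 0.041 ]
 [0.495  0.1871 0.041 ]
 [0.5381 0.1891 0.041 ]
 [0.5385 0.1786 0.041 ]] [0.51673855 0.18295172 0.041     ]
[[0.4873 0.1685 0.008 ]
 [0.485  0.195  0.008 ]
 [0.5488 0.1981 0.008 ]
 [0.5492 0.1712 0.008 ]] [0.51759901 0.18320327 0.008     ]
[[0.469  0.1619 0.005 ]
 [0.567  0.1662 0.005 ]
 [0.4644 0.273  0.005 ]
 [0.5596 0.2739 0.005 ]] [0.5150028  0.21873599 0.005     ]
[0.51726135 0.18403424 0.19841328]
[-0.00081481 -0.00173364  0.05840669]
[-0.00094966 -0.00189267  0.1134063 ]
```

```bash
python3 -m jog '[[0,-0.001,0.01,0,0.085],[0,-0.001,0.03,0,0.085],[0,-0.001,0.05,0,0.085],[0,-0.001,0.07,0,0.085],[0,-0.001,0.085,0,0.07],[0,-0.001,0.097,0,0.06],[0,-0.001,0.105,0,0.05],[0,-0.001,0.11,0,0.04],[0,-0.001,0.113,0,0.035],[0,-0.001,0.113,0,0.03],[0,-0.001,0.113,0,0.028],[0,-0.001,0.113,0,0.028]]'
python3 - <<'E'
from h import *
s=monitor.observe(); print(s['time'],s['tool_pos'],s['qd'].round(3))
im=eyes.capture('wrist'); cv2.imwrite('pics/w2.png',im[:,:,::-1])
im=eyes.capture('side'); crop(im,190,120,340,265,4,'pics/s2.png')
E
```

```text
time: 3.75
tool_pos: [0.5175, 0.1835, 0.0862]
eef_rot: [-0.001, -0.022, 1.0, 0.002]
wrist_force: [-0.3, 0.5, -0.2]
grip_width: 0.028
3.75 [0.51752807 0.18353846 0.08617708] [-0.001  0.001 -0.003 -0.001  0.     0.   ]
```

View pics/w2.png

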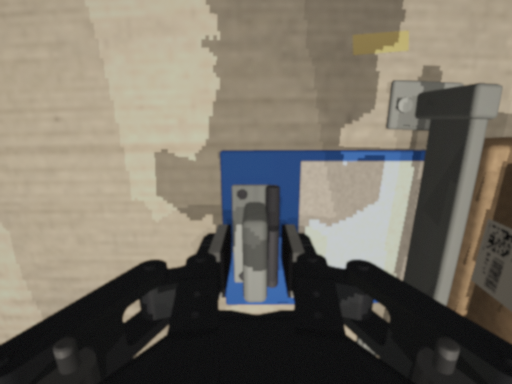

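View pics/s2.png

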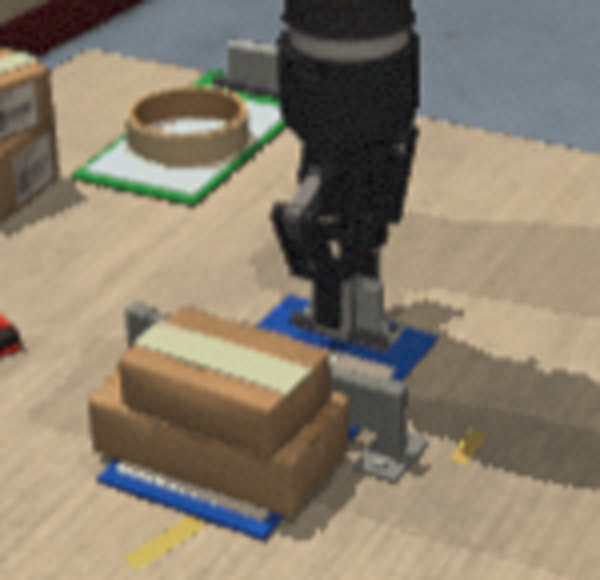

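The fingers straddle the clip with no contact force, and the stop is clear. Closing now.

```bash
python3 -m jog '[[0,0,0,0,0.02],[0,0,0,0,0.015],[0,0,0,0,0.01],[0,0,0,0,0.008],[0,0,0,0,0.005],[0,0,0,0,0.005],[0,0,0,0,0.005]]' 60
python3 - <<'E'
from h import *
s=monitor.observe(); m=rot(s['eef_rot']).as_matrix(); print(s['time'],s['tool_pos'],s['wrist_force'],s['moment']); print(m.round(4))
for a in (0.030,0.043,0.037): print(m.T@(0.12*np.array([np.sin(a),-np.cos(a),0])))
E
```

```text
time: 4.55
tool_pos: [0.5175, 0.1834, 0.0864]
eef_rot: [-0.001, -0.022, 1.0, 0.001]
wrist_force: [-1.1, -1.7, 3.8]
grip_width: 0.0113
4.55 [0.51754456 0.18338695 0.08635595] [-1.08670969 -1.66962776  3.80730159] [-0.38506952  0.17692823  0.17618839]
[[-0.9991 -0.0434 -0.0011]
 [-0.0434  0.9991  0.0027]
 [ 0.001   0.0027 -1.    ]]
[ 0.00161258 -0.11998873 -0.00032233]
[ 5.26324585e-05 -1.19999551e-01 -3.23865840e-04]
[ 0.00077263 -0.11999708 -0.00032316]
```

The clip is gripped (opening 11.3 mm). I'm pulling along tool -y, slowly, so the stack meets the stop gently.

```bash
python3 -m jog '[[0,-0.001,0,0,0.005],[0,-0.003,0,0,0.005],[0,-0.006,0,0,0.005],[0,-0.009,0,0,0.005],[0,-0.012,0,0,0.005],[0,-0.015,0,0,0.005],[0,-0.018,0,0,0.005],[0,-0.021,0,0,0.005],[0,-0.024,0,0,0.005],[0,-0.027,0,0,0.005],[0,-0.029,0,0,0.005],[0,-0.03,0,0,0.005]]'
python3 - <<'E'
from h import *
im=eyes.capture('side'); crop(im,190,120,340,265,4,'pics/s3.png')
im=eyes.capture('top'); crop(im,190,140,340,240,5,'pics/t3.png')
E
```

```text
time: 5.75
tool_pos: [0.5189, 0.1534, 0.0864]
eef_rot: [-0.0, -0.022, 1.0, 0.002]
wrist_force: [-0.5, 4.6, 1.9]
grip_width: 0.0109
```

View pics/s3.png

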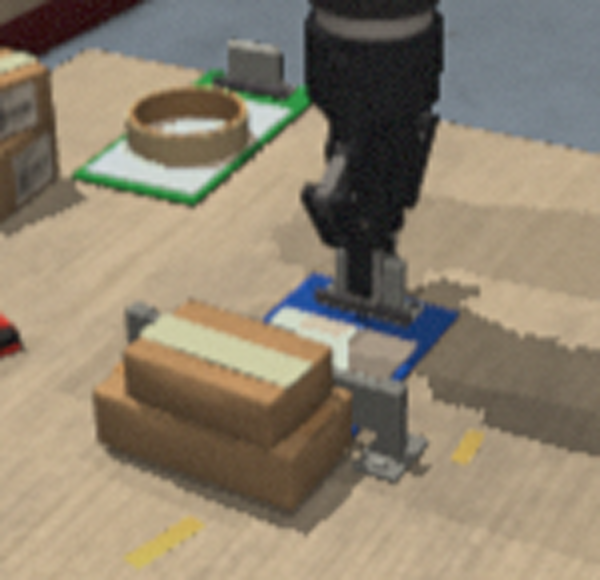

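View pics/t3.png

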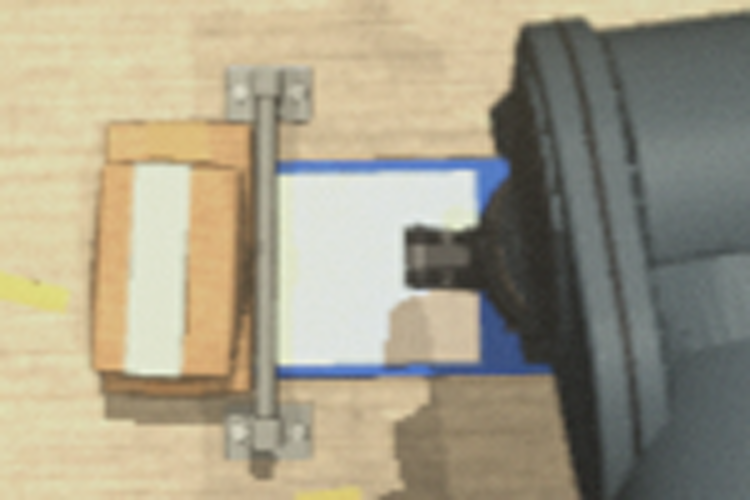

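The cartons now rest against the bar, still stacked (side view, 230,390), and the board is sliding out under it. Continuing the pull.

```bash
python3 -m jog '[[0,-0.002,0,0,0.005],[0,-0.005,0,0,0.005],[0,-0.008,0,0,0.005],[0,-0.011,0,0,0.005],[0,-0.014,0,0,0.005],[0,-0.017,0,0,0.005],[0,-0.02,0,0,0.005],[0,-0.023,0,0,0.005],[0,-0.026,0,0,0.005],[0,-0.029,0,0,0.005],[0,-0.032,0,0,0.005],[0,-0.033,0,0,0.005]]'
python3 - <<'E'
from h import *
im=eyes.capture('side'); crop(im,190,120,340,265,4,'pics/s4.png')
E
```

```text
time: 7.05
tool_pos: [0.5202, 0.1206, 0.0864]
eef_rot: [-0.001, -0.022, 1.0, 0.002]
wrist_force: [0.5, 5.0, 2.9]
grip_width: 0.0108
```

View pics/s4.png

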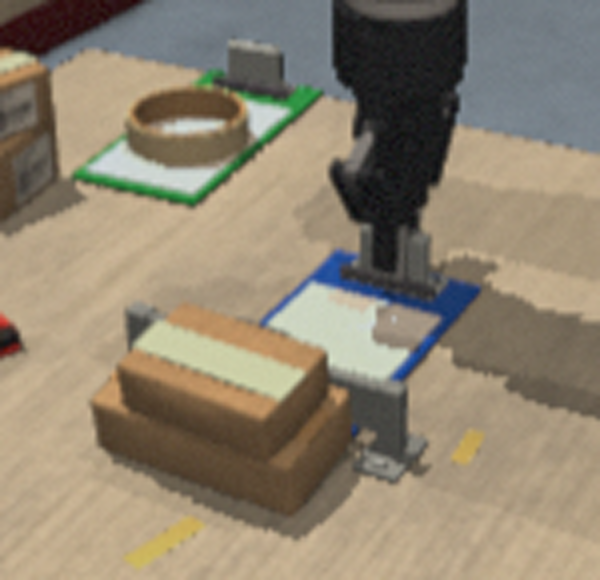

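The stack has tipped back slightly onto the bench behind the board, as expected, and is still together. Continuing slowly.

```bash
python3 -m jog '[[0,-0.002,0,0,0.005],[0,-0.005,0,0,0.005],[0,-0.008,0,0,0.005],[0,-0.011,0,0,0.005],[0,-0.014,0,0,0.005],[0,-0.017,0,0,0.005],[0,-0.02,0,0,0.005],[0,-0.023,0,0,0.005],[0,-0.026,0,0,0.005],[0,-0.029,0,0,0.005],[0,-0.032,0,0,0.005],[0,-0.034,0,0,0.005]]'
python3 -m jog '[[0,-0.002,0,0,0.005],[0,-0.005,0,0,0.005],[0,-0.009,0,0,0.005],[0,-0.013,0,0,0.005],[0,-0.017,0,0,0.005],[0,-0.021,0,0,0.005],[0,-0.024,0,0,0.005],[0,-0.026,0,0,0.005],[0,-0.026,0,0,0.005]]'
python3 - <<'E'
from h import *
im=eyes.capture('side'); crop(im,190,120,340,265,4,'pics/s5.png')
im=eyes.capture('top'); crop(im,190,140,340,240,5,'pics/t5.png')
E
```

```text
time: 8.3
tool_pos: [0.5219, 0.0857, 0.0864]
eef_rot: [-0.0, -0.021, 1.0, 0.001]
wrist_force: [-0.2, 3.3, 1.1]
grip_width: 0.011
time: 9.2
tool_pos: [0.5231, 0.0591, 0.0864]
eef_rot: [-0.0, -0.021, 1.0, 0.001]
wrist_force: [-0.0, 1.0, 4.4]
grip_width: 0.0114
```

View pics/s5.png

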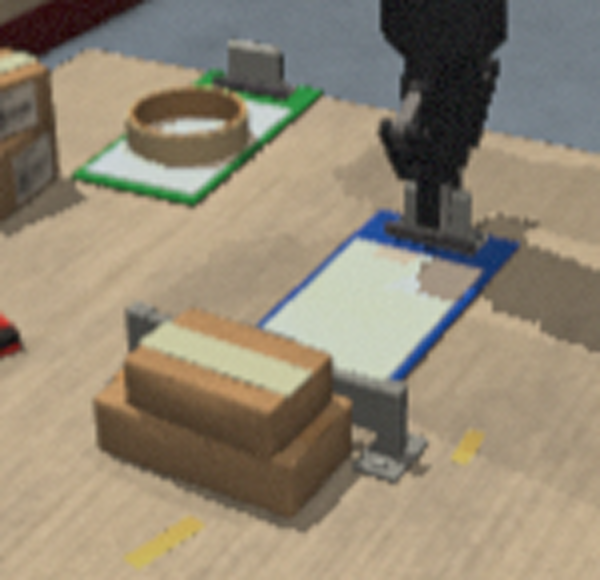

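View pics/t5.png

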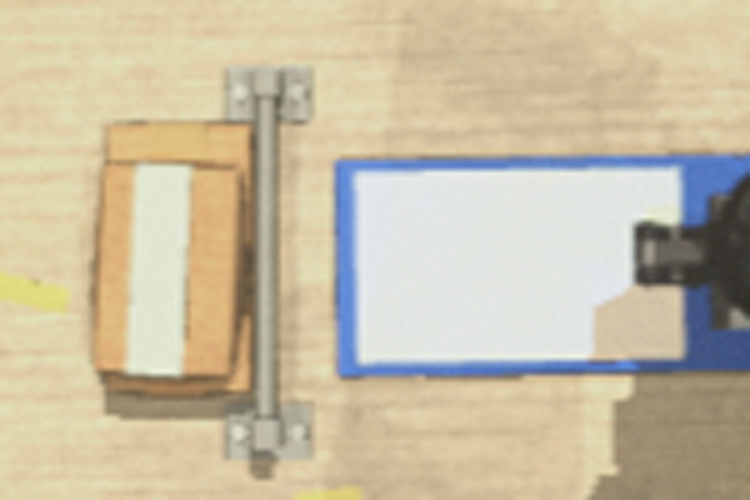

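The board is fully past the bar and the stop's feet (left edge at x≈337, bar at 267 in the top crop). The cartons sit flat behind the stop. Releasing and rising.

```bash
python3 -m jog '[[0,0,0,0,0.012],[0,0,0,0,0.015],[0,0,0,0,0.02],[0,0,0,0,0.03],[0,0,0,0,0.04],[0,0,0,0,0.05],[0,0,0,0,0.05]]'
python3 -m jog '[[0,0,-0.005,0,0.05],[0,0,-0.015,0,0.05],[0,0,-0.035,0,0.05],[0,0,-0.06,0,0.05],[0,0,-0.09,0,0.05],[0,0,-0.12,0,0.05],[0,0,-0.14,0,0.05],[0,0,-0.15,0,0.05],[0,0,-0.15,0,0.05]]'
python3 - <<'E'
from h import *
im=eyes.capture('side'); crop(im,190,120,340,265,4,'pics/s6.png')
t=eyes.capture('top'); crop(t,190,140,340,240,5,'pics/t6.png')
im=eyes.capture('wrist'); cv2.imwrite('pics/w6.png',im[:,:,::-1])
print(monitor.observe()['wrist_force'])
E
```

```text
time: 10.0
tool_pos: [0.5231, 0.0592, 0.0863]
eef_rot: [-0.0, -0.021, 1.0, 0.0]
wrist_force: [0.6, 1.0, 0.2]
grip_width: 0.05
time: 10.9
tool_pos: [0.5242, 0.059, 0.2388]
eef_rot: [0.002, -0.021, 1.0, 0.0]
wrist_force: [0.1, 0.7, 0.7]
grip_width: 0.0501
[-0.8609527  -0.30482369 -1.03759726]
```

View pics/s6.png

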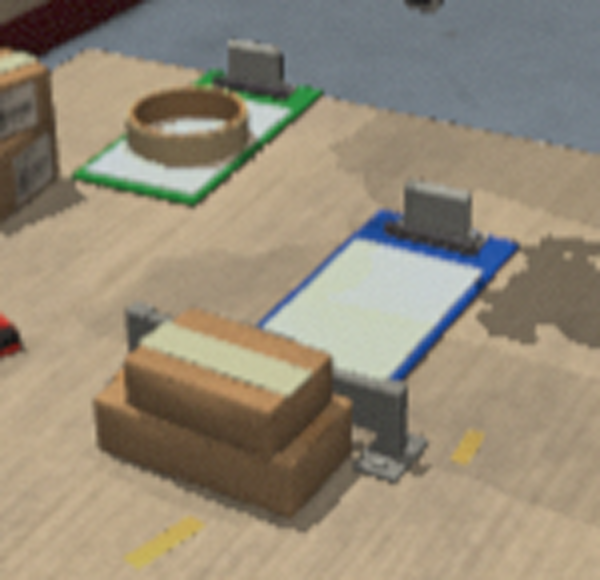

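View pics/t6.png

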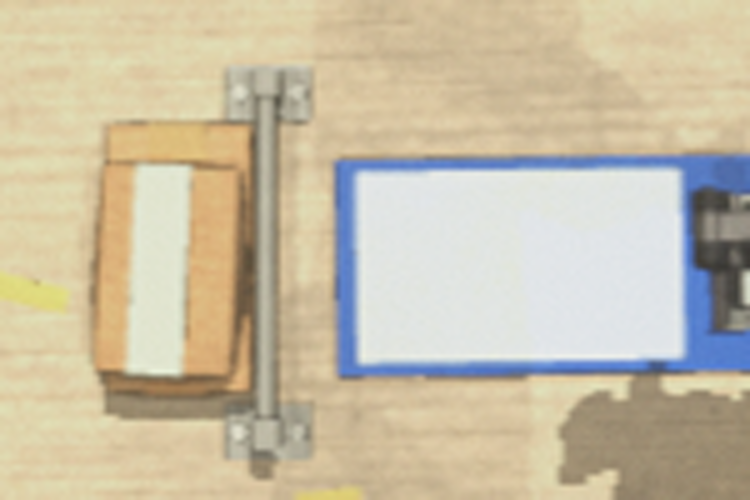

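View pics/w6.png

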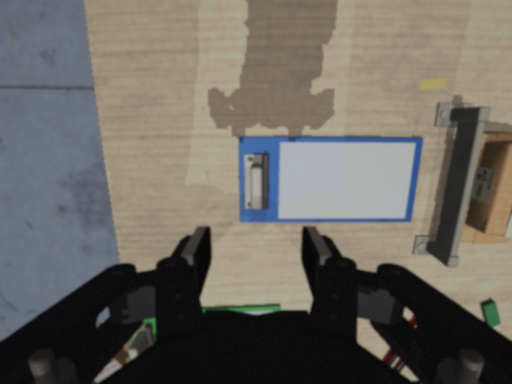

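The views agree. The board lies flat and clear of the stop (wrist view 240–420, bar at 440–480). The cartons are stacked behind the bar, and the gripper is well above everything. Handing in.

```bash
python3 -c "
from station import manip
print(manip.finish_job())"
```

```text
the job is handed in; nothing more can be done
None
```

I gripped the blue clipboard by its clip at 60 N and slid it flat under the stop by about 124 mm. I then let go, raised the gripper about 150 mm clear, and handed the job in at about 11 s.

- **Board:** the last side, top and wrist pictures show it lying flat on the bench, about 25 mm past the stop bar and clear of the stop's feet.
- **Cartons:** they were carried a short way until they met the bar, then dropped to the bench. They are still stacked behind the stop, and did not move between the end of the pull and the last look.
- **Forces:** the highest wrist-force reading between moves was about 6 N. The last was about 1 N, with nothing touching the robot.

No check failed or disagreed beyond the 1–2 mm spread between cameras.

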